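# Close the roller-parts organiser for transport

## Task

Close the grey organiser: slide the loose orange lid off the closed half and onto the open half so that it drops inside the rim, press it down level against the stiff black seal frame until it is fully home, then push the red transport lock to its end stop so that its tongue lies over the lid. Do not press the lid with 40 N or more, do not push the seal frame down without the lid, and leave the kettle, pie dish, pink cup and jar where they are.

Things in the scene. Friction and masses are not known exactly. Their poses are not given: they have to be found in the camera images.
- organiser: Grey plastic organiser fixed to the counter, sizes in mm: 142 wide (its x), 398 long (its y), 65 high. Origin: on the counter under the centre of its open half, z up. A bracket 60 wide, 65 high carries the lock at y 86 to 150. Two backstops 73 high at y 78 to 86, abs(x) 20 to 71, stop the lid; the lock passes through the gap between them.
- seat (a point): Centre of the mouth of the open half at rim height (65 up, over the organiser's origin, same axes). The recess is 116 (x) by 156 (y); the inner edges of its long sides have 45 degree lead-ins 5 wide (mouth 126 wide); outside them the walls reach x = +-71 at rim height.
- deck (a point): Centre of the top of the closed half: a flat deck 142 (x) by 170 (y), 65 high, level with the rim, reaching from organiser y = -78 to -248. The lid starts on it.
- lid: Loose flat orange lid with a pale panel on top, 110 (its x) by 150 (its y) by 10 thick, about 0.2 kg, plain edges, no handle, too wide to grasp: push its edges. Origin: centre of its underside, z up. Starts flat on the deck, up to 15 mm sideways and 0.2 rad out of line. Home: origin over the organiser's origin (within 5 in x and y), 53 above the counter, its top 2 below the rim.
- seal (a joint): Black seal frame in the open half under the lid: how far it is pressed down (m). 0 = up, its top 5 mm below the rim (a lid resting on it stands 5 mm proud); 0.007 = fully down. It stays where it is left and takes about 8 N of pressing; the lid's weight does not move it.
- lock (a joint): Red transport lock: how far it is slid towards the lid, along the organiser's -y (m). 0 to 0.006 at the start (open), 0.030 = end stop. Takes about 2 N. Its flat tongue, 30 mm wide, 6 thick, runs 0.5 above rim height and reaches 24 over the recess when closed; a lid that is not pressed home blocks it.
- lock_grip (a point): Centre of the top of the lock's upright red grip block, 30 (x) by 16 (y) by 28 high, top 99.5 mm above the counter, at the outer end of its 6 thick tongue plate; at organiser y = +136 when the lock is at 0. Push its outer (+y) face.
- kettle: Stainless kettle, 176 diameter, 220 high with handle; origin under its centre. Bystander.
- pie_dish: Glass pie dish, 220 diameter, 40 high; origin under its centre. Bystander.
- pink_cup: Pink ceramic cup with a handle, 84 diameter, 90 high; origin under its centre. Bystander.
- jar: Amber glass jar with wooden cap, 90 diameter, 140 high; origin under its centre. Bystander.

How it is judged (in metres and radians):
On the way, in this order (a step that is already met when the one before it is completed fails the run):
1. the lid lies level inside the rim of the open half and is pressed fully home, with the seal frame down (within 1 mm) (x of lid in the frame of organiser between -0.005 and 0.005 m and y of lid in the frame of organiser between -0.005 and 0.005 m and z of lid in the frame of organiser below 0.0545 m and angle between lid's own z axis and vertical below 0.03 rad and value of joint seal above 0.006 m), for 0.2 s.
2. the red lock is slid to its end stop (within 2 mm) (value of joint lock above 0.028 m), for 0.2 s.
At the end, for the whole second after the job is handed in: The lid rests inside the rim of the open half, centred within 5 mm, level within 0.03 rad (under 2 degrees), fully home (within 1.5 mm of its home height, seal frame pressed down more than 6 of its 7 mm), and the red lock is within 2 mm of its end stop with its tongue over the lid; all at rest (all of step 1 and value of joint lock above 0.028 m and linear speed of lid below 0.01 m/s); the robot touches nothing.
It fails at once if the kettle, pie dish, pink cup or jar is moved by more than 30 mm (distance of any of kettle, pie_dish, pink_cup, jar from where it was at the start of the episode above 0.03 m).
It fails at once if the fingers push on the lid with 40 N or more (contact force between the fingers and lid above 40 N).
It fails at once if the seal frame is pushed down more than 4 mm while the lid is not over it (more than 30 mm off centre) (value of joint seal above 0.004 m and horizontal distance between lid and organiser above 0.03 m).
It also fails if it takes over 61 s, if anything falls off the work surface, if the arm or the gripper's body presses on something with over 40 N, if the wrist force passes 120 N, or if a joint passes its speed limit or range.

## Robot

A 6-joint arm with a two-finger parallel gripper is mounted at the origin on the work surface. World frame = base frame: x ahead of the robot, y to its left, z up, the work surface at z = 0. Lengths are in mm, angles in rad, forces in N, time in s.
With the tool pointing down it reaches from about 375 to 900 mm from the base axis. Payload 3.1 kg.
Tool frame: the origin (TCP) lies at the very end of the fingers, on their centre line; the grasp point (between the pads) lies 19 mm behind it; z points along the fingers, y is the line along which they close (so a half turn about z gives the same grasp; the last joint's range is limited). The gripper opens to 87 mm and grips with 3 to 60 N. Pads are 19 mm wide; open, the fingers measure 117 mm over their backs; the gripper's body (75 mm by 190 mm) begins 51 mm behind the grasp point.
Start: joints at [1.087, 0.527, 1.433, -0, 1.181, -0.178], TCP at [187.523, 596.181, 222.548] pointing down, gripper open.
Joint ranges: [-3.08, 3.08], [-0.75, 2.2], [0.22, 2.44], [-1.43, 4.57], [0, 2.65], [-2.85, 2.85]. Speed limits (rad/s): [2.79, 2.79, 3.14, 3.14, 3.14, 3.14].

## Interface

Orientations are given as a 3x3 rotation matrix whose columns are the frame's x, y, z axes.
In Python, from rig import bot gives the robot as it stands.
- The arm moves only by the tool arm_command, never from a script. Its argument "commands" is a list that holds one entry, the list of rows, each a list of 7 numbers: the shift along the tool's x, y, z as a fraction of full scale, then the turn, a rotation vector about the tool's x, y, z as a fraction of full scale, then the opening, from 0 (shut) to 1 (fully open). In form: [[[dx, dy, dz, ax, ay, az, hand], ...]]. A call has exactly 10 rows; each row is the pose to reach, as a shift and turn from the pose commanded when the call began, along the tool's axes at that moment, turning the shorter way round; what a row does not reach only later rows make up. Full scale, the value 1, is 0.5 m for a shift and pi rad for a turn. A row lasts 1/12 s, in which the tool goes at most 41.7 mm and 7.16 degrees, less where a joint would pass 70% of its speed; a pose out of reach is approached as far as the arm can. A call with a number of a shift or a turn outside -1 to 1 is refused whole. A call with a gripper value outside its range is refused whole. The fingers move at their own pace and stop on an object; "force" is the grip in N (left out, the last holds). Time passes only in rows, so rows that repeat a pose let the fingers close, or fill a call up. It gives the time, the measured TCP pose, the force, the opening and the grip force at its end, in the units of the state.
- bot.get_state(): the state, without advancing time (a new reading comes with each control period).
- bot.capture(name): name is "scene" or "top" or "wrist"; returns a dict with "color" (480x640x3 uint8, blue, green, red), "depth" (480x640 float32, mm along the optical axis (not along the pixel's ray), 0 where there is no reading), "camera_matrix" (3x3 intrinsics, pixels), "xyz" and "orientation" of the camera in the world; the wrist camera has in their place "tool_from_camera" (4x4, takes a point from camera to tool coordinates, whose origin is the TCP and whose axes are the flange's). Camera axes: x right, y down, z forward; pixel columns grow to the right and rows downward; lengths in mm; the calibration is good to about 2 mm. A picture is of the moment at which its call begins: read the wrist's pose just before it.
- bot.sign_off(): hands the job in; it is judged then, once.
The state is a dict: "t": time; "q": joint angles; "joint_vel": joint speeds; "joint_torque": joint torques, N m; "position": TCP position; "tool_rot": TCP orientation; "force": force on the tool from outside, world axes, zero at the start; "wrist_torque": the same for the moment, N m; "finger_gap": opening from 0.0 (shut) to 1.0 (fully open); "grip_force": force on a finger pad.
Only numpy, scipy, OpenCV 4.12 (cv2) and the standard library are available. Lean on these libraries where they do the work, as an engineer would, in place of code of your own. Each camera call takes 0.05 s, during which the arm holds its last target. There are 200 camera calls.

## Working session

There is one attempt and no reset: what is moved stays moved. The work goes in short steps, Python scripts to look and compute and a tool call to move; the robot and the scene stay as the last step left them, time stands still between calls to the robot, and variables do not carry over. Pictures are saved under pics/ and viewed, at most 10 in all, crops included, and the job is handed in when it is done.

Besides the shell and the picture viewer there is one more tool, called after "Emit:" as name(argument=value, ...) on one line, values as JSON. arm_command: Moves the arm, as the interface text tells. Shift numbers are shares of 0.5 m and turn numbers shares of pi rad, none past 1 either way. Its arguments: {"type":"object","properties":{"commands":{"type":"array"},"force":{"type":"number"}},"required":["commands"]}

```bash
ls; mkdir -p pics; python3 - <<'E'
from rig import bot
import cv2,pickle
s=bot.get_state();print(s['t'],s['position'],s['tool_rot'],s['force'])
d={n:bot.capture(n) for n in("scene","top")}
pickle.dump(d,open('c0.pkl','wb'))
for n in d:
  cv2.imwrite(f'pics/{n}0.png',d[n]['color']);print(n,d[n]['camera_matrix'],d[n]['xyz'],d[n]['orientation'])
E
```

```text
pics
0.0 [187.16526728 595.5564375  221.55973497] [[-9.53917707e-01  3.00066626e-01 -1.01393662e-03]
 [ 3.00068081e-01  9.53915869e-01 -1.91335142e-03]
 [ 3.93077325e-04 -2.12942982e-03 -9.99997656e-01]] [-0.327513   -0.31305311  0.20680477]
scene [[623.4345935    0.         320.25549958]
 [  0.         623.4345935  238.69909236]
 [  0.           0.           1.        ]] [1449.56413168 -400.86511396 1405.12189902] [[ 0.44602983  0.73217153 -0.51476427]
 [ 0.89497698 -0.37037161  0.24867865]
 [-0.00857865 -0.57162026 -0.82047345]]
top [[475.93256599   0.         318.88685294]
 [  0.         475.93256599 239.61676902]
 [  0.           0.           1.        ]] [ 440.7843009    -3.72152532 1524.29651798] [[-0.02668048 -0.99143324  0.12786041]
 [-0.99961228  0.02747959  0.00448962]
 [-0.00796471 -0.12769105 -0.99178201]]
```

View pics/scene0.png

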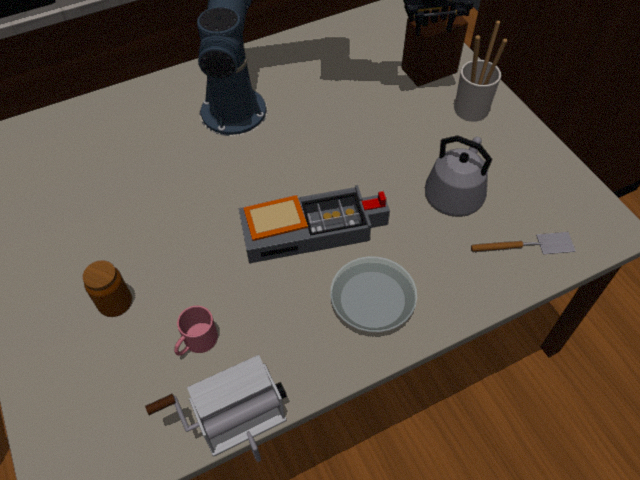

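View pics/top0.png

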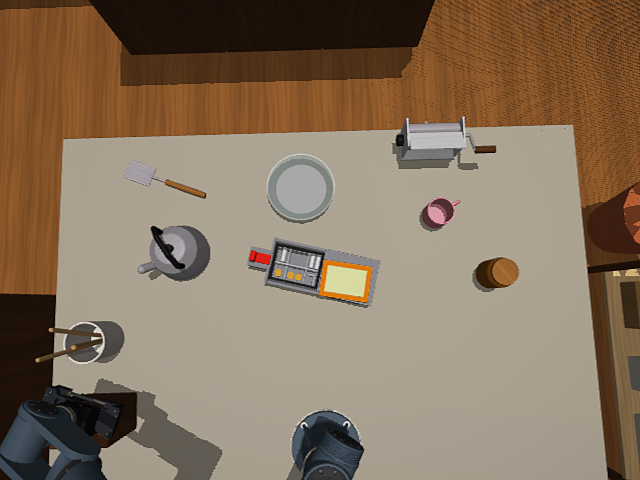

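The organiser sits in the top view at about (320,275). The lid is on its right half (346,281) and the red lock at (260,258). The kettle is left at (178,252), and the dish is above at (300,188).

```bash
cat > h.py <<'E'
import numpy as np, cv2
from rig import bot
def cam(c,s=None):
    K=c['camera_matrix']
    if 'xyz' in c: return K,np.array(c['orientation']),np.array(c['xyz'])
    T=np.array(c['tool_from_camera']);R=np.array(s['tool_rot']);return K,R@T[:3,:3],R@T[:3,3]+np.array(s['position'])
def onplane(c,uv,z,s=None):
    K,R,p=cam(c,s);uv=np.asarray(uv,float).reshape(-1,2)
    d=np.c_[uv,np.ones(len(uv))]@np.linalg.inv(K).T@R.T
    return p+d*((z-p[2])/d[:,2])[:,None]
def cloud(c,s=None):
    K,R,p=cam(c,s);v,u=np.mgrid[:480,:640]
    d=np.stack([u,v,np.ones_like(u)],-1)@np.linalg.inv(K).T*c['depth'][...,None]
    return d@R.T+p
def mask(c,lo,hi): return cv2.inRange(cv2.cvtColor(c['color'],cv2.COLOR_BGR2HSV),lo,hi)
def big(m):
    return max(cv2.findContours(m,cv2.RETR_EXTERNAL,cv2.CHAIN_APPROX_NONE)[0],key=cv2.contourArea)
def rect(xy):
    (c,wh,a)=cv2.minAreaRect(np.float32(xy)[:,:2]);w,h=wh
    a=np.deg2rad(a)  # long-axis direction
    if w<h:a+=np.pi/2
    return np.round(c,1),np.round(sorted(wh),1),round(float((a-np.pi/2+np.pi/2)%np.pi),4)
E
python3 - <<'E'
from h import *
import pickle
d=pickle.load(open('c0.pkl','rb'))
for n in d:
    c=d[n];P=cloud(c);m=((P[...,2]>52)&(P[...,2]<82)&(np.hypot(P[...,0]-470,P[...,1])<260)&(c['depth']>0)).astype(np.uint8)*255
    k=big(m);print(n,'org',rect(onplane(c,k.reshape(-1,2),65)), 'cloud',rect(P[k[:,0,1],k[:,0,0]]))
    o=mask(c,(8,150,120),(28,255,255));roi=np.zeros_like(o);x,y,w,h=cv2.boundingRect(k);roi[y:y+h,x:x+w]=1
    print('lid',rect(onplane(c,big(o*roi).reshape(-1,2),75)))
    r=mask(c,(0,180,100),(5,255,255));
    try:
        pts=P[(r>0)&(P[...,2]>60)&(np.hypot(P[...,0]-470,P[...,1])<300)];print('red',len(pts),pts[pts[:,2]>94].mean(0),pts[:,2].max())
    except Exception as e:print(e)
    fl=P[(abs(P[...,2])<15)&(abs(P[...,0]-450)<250)&(abs(P[...,1])<250)];print('table z',np.median(fl[:,2]))
E
```

```text
Traceback (most recent call last):
  File "h.py", line 19, in rect
    (c,wh,a)=cv2.minAreaRect(np.float32(xy)[:,:2]);w,h=wh
             ~~~~~~~~~~~~~~~^^^^^^^^^^^^^^^^^^^^^^
cv2.error: OpenCV(4.12.0) /io/opencv/modules/imgproc/src/convhull.cpp:143: error: (-215:Assertion failed) total >= 0 && (depth == CV_32F || depth == CV_32S) in function 'convexHull'
```

```bash
sed -i 's/np.float32(xy)\[:,:2\]/np.ascontiguousarray(np.float32(xy)[:,:2])/' h.py
python3 - <<'E'
from h import *
import pickle
d=pickle.load(open('c0.pkl','rb'))
for n in d:
    c=d[n];P=cloud(c);m=((P[...,2]>52)&(P[...,2]<82)&(np.hypot(P[...,0]-470,P[...,1])<260)&(c['depth']>0)).astype(np.uint8)*255
    k=big(m);print(n,'org',rect(onplane(c,k.reshape(-1,2),65)), 'cloud',rect(P[k[:,0,1],k[:,0,0]]))
    o=mask(c,(8,150,120),(28,255,255));roi=np.zeros_like(o);x,y,w,h=cv2.boundingRect(k);roi[y:y+h,x:x+w]=1
    print('lid',rect(onplane(c,big(o*roi).reshape(-1,2),75)))
    r=mask(c,(0,180,100),(5,255,255));
    pts=P[(r>0)&(P[...,2]>60)&(np.hypot(P[...,0]-470,P[...,1])<300)];print('red',len(pts),pts[pts[:,2]>94].mean(0),pts[:,2].max())
    fl=P[(abs(P[...,2])<15)&(abs(P[...,0]-450)<250)&(abs(P[...,1])<250)];print('table z',np.median(fl[:,2]))
E
```

```text
scene org (array([534.2,  28. ]), array([163.1, 398.8]), 1.3352) cloud (array([534.1,  28.7]), array([152.8, 399.2]), 1.3225)
lid (array([494.2, -73.3]), array([109.3, 149.6]), 1.3945)
red 185 [580.46530715 203.76781252 101.61721956] 107.5541373445974
table z 2.490295436746237
top org (array([539.1,  28.9]), array([143.4, 397.8]), 1.3222) cloud (array([538.9,  28.9]), array([143.7, 397.8]), 1.3261)
lid (array([500.5, -72.6]), array([109.5, 149.7]), 1.3924)
red 191 [582.85541067 204.64829719 100.01952085] 106.1512651452199
table z 0.7031327864995092
```

```bash
cat >> h.py <<'E'
from scipy.spatial.transform import Rotation as Ro
def go(p,yaw,frm=None):
    """row for target TCP p, tool pointing down, tool y axis at world angle yaw"""
    s=bot.get_state();R=np.array(s['tool_rot']);q=np.array(s['position'] if frm is None else frm)
    y=np.array([np.cos(yaw),np.sin(yaw),0]);z=np.array([0,0,-1.]);T=np.c_[np.cross(y,z),y,z]
    print('t',round(s['t'],2),'pos',np.round(q,1),'F',np.round(s['force'],1),'row',np.round(R.T@(np.array(p)-q)/500,4),np.round(Ro.from_matrix(R.T@T).as_rotvec()/np.pi,4))
E
python3 -c "
from h import *
go((510,-40,330),1.325)
P=cloud(bot.capture('top'))
for lo,hi in(((0,0,0),0),):pass
m=(P[...,2]>120)&(abs(P[...,0]-550)<200)&(P[...,1]>250)&(P[...,1]<600);print('kettle',P[m].min(0),P[m].max(0))
"
```

```text
t 0.1 pos [187.2 595.6 221.7] F [ 0.3 -1.  -1. ] row [-0.9972 -1.0193 -0.215 ] [-0.0006 -0.0001 -0.0188]
kettle [536.3814978  374.51781018 120.03088199] [672.26292644 539.4320428  224.98650183]
```

Emit:
arm_command(commands=[[[-0.05,-0.05,-0.05,0,0,0,0.7],[-0.95,-0.95,-0.215,0,0,-0.0188,0.7],[-0.95,-0.95,-0.215,0,0,-0.0188,0.7],[-0.95,-0.95,-0.215,0,0,-0.0188,0.7],[-0.95,-0.95,-0.215,0,0,-0.0188,0.7],[-0.95,-0.95,-0.215,0,0,-0.0188,0.7],[-0.95,-0.95,-0.215,0,0,-0.0188,0.7],[-0.95,-0.95,-0.215,0,0,-0.0188,0.7],[-0.95,-0.95,-0.215,0,0,-0.0188,0.7],[-0.95,-0.95,-0.215,0,0,-0.0188,0.7]]])

```text
t: 0.98
position: [375.4, 234.4, 295.5]
tool_rot: [[-0.97, 0.243, -0.0], [0.243, 0.97, 0.0], [0.0, -0.0, -1.0]]
force: [1.8, 0.3, -0.3]
finger_gap: 0.699
grip_force: 0.0
```

```bash
python3 -c "
from h import *
go((510,-40,330),1.325)"
```

```text
t 0.98 pos [375.4 234.4 295.5] F [ 1.8  0.3 -0.3] row [-0.3945 -0.467  -0.069 ] [-0.     -0.      0.0001]
```

Emit:
arm_command(commands=[[[-0.394,-0.467,-0.07,0,0,0,0.7],[-0.394,-0.467,-0.07,0,0,0,0.7],[-0.394,-0.467,-0.07,0,0,0,0.7],[-0.394,-0.467,-0.07,0,0,0,0.7],[-0.394,-0.467,-0.07,0,0,0,0.7],[-0.394,-0.467,-0.07,0,0,0,0.7],[-0.394,-0.467,-0.07,0,0,0,0.7],[-0.394,-0.467,-0.07,0,0,0,0.7],[-0.394,-0.467,-0.07,0,0,0,0.7],[-0.394,-0.467,-0.07,0,0,0,0.7]]])

```text
t: 1.82
position: [509.0, -38.3, 329.7]
tool_rot: [[-0.969, 0.245, -0.002], [0.245, 0.969, 0.001], [0.002, 0.001, -1.0]]
force: [-0.6, 0.7, -0.7]
finger_gap: 0.698
grip_force: 0.0
```

```bash
python3 -c "
from h import *
import pickle
s=bot.get_state();c=bot.capture('wrist');pickle.dump((s,c),open('w1.pkl','wb'));print(s['position']);print(np.round(c['tool_from_camera'],3));print(c['camera_matrix'])
cv2.imwrite('pics/w1.png',c['color'])"
```

```text
[508.99894913 -38.31539453 329.6771034 ]
[[-1.00000e-03 -9.64000e-01 -2.67000e-01  7.26090e+01]
 [ 1.00000e+00 -1.00000e-03 -0.00000e+00 -1.16700e+00]
 [ 0.00000e+00 -2.67000e-01  9.64000e-01 -1.62423e+02]
 [ 0.00000e+00  0.00000e+00  0.00000e+00  1.00000e+00]]
[[339.99916331   0.         324.86314701]
 [  0.         339.99916331 234.88886113]
 [  0.           0.           1.        ]]
```

View pics/w1.png

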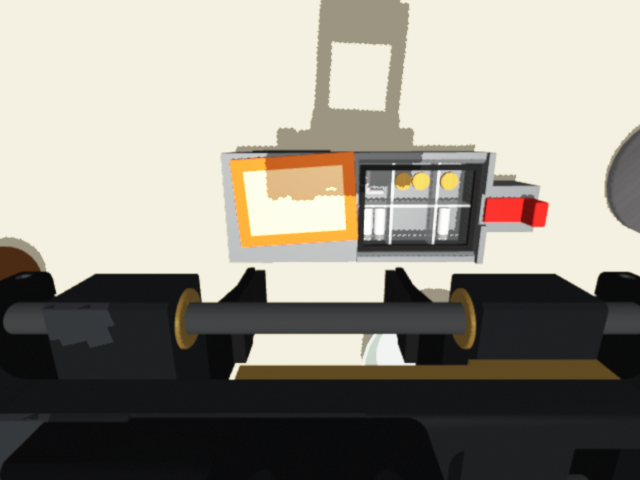

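The wrist view shows the whole organiser, from (223,152) to (545,262). The lid's orange border spans (228–358, 152–248), and the red grip is at (538,212).

```bash
cat >> h.py <<'E'
def measure(s,c):
    P=cloud(c,s);roi=np.zeros((480,640),np.uint8);roi[100:268]=1
    m=((P[...,2]>55)&(P[...,2]<85)&(c['depth']>0)).astype(np.uint8)*roi
    k=big(m*255).reshape(-1,2)
    w=onplane(c,k,65,s); print('org',rect(w),'cloud',rect(P[k[:,1],k[:,0]]))
    o=mask(c,(8,120,80),(24,255,255))*roi;k=big(o).reshape(-1,2)
    print('lid',rect(onplane(c,k,75,s)),'zmed',np.median(P[o>0][:,2]))
    r=mask(c,(0,180,100),(5,255,255))*roi;q=P[(r>0)&(P[...,2]>94)];print('grip',len(q),q.mean(0) if len(q) else '')
    d=P[(m>0)&(P[...,2]<70)];print('deck z',np.median(d[:,2]))
E
python3 -c "
from h import *
import pickle
measure(*pickle.load(open('w1.pkl','rb')))"
```

```text
org (array([536.7,  26. ]), array([143.9, 398.3]), 1.3157) cloud (array([535.9,  26.5]), array([143.4, 398.8]), 1.3234)
lid (array([497.9, -74. ]), array([110.2, 150.7]), 1.3917) zmed 75.05719937082043
grip 372 [577.65714273 199.25604258 104.27001478]
deck z 64.61631280715949
```

```bash
cat >> h.py <<'E'
O=np.array([549.,74.5]);A=1.3225
f=np.array([np.cos(A),np.sin(A)]);e=np.array([f[1],-f[0]])
def og(x,y,z): return (*(O+x*e+y*f),z)
def inorg(p): d=np.asarray(p)[:2]-O; return np.round([d@e,d@f],1)
E
python3 -c "
from h import *
go(og(-92,-156,100),A);go(og(-92,-156,69),A);print(inorg(bot.get_state()['position']))"
```

```text
t 1.87 pos [508.4 -37.3 329.6] F [-0.5  0.6 -0.2] row [ 0.1592 -0.0755  0.4595] [ 0.0003 -0.0008  0.0007]
t 1.87 pos [508.4 -37.3 329.6] F [-0.5  0.6 -0.2] row [ 0.1591 -0.0755  0.5215] [ 0.0003 -0.0008  0.0007]
[ -11.9 -118.3]
```

Emit:
arm_command(commands=[[[0.159,-0.0755,0.06,0,0,0,1],[0.159,-0.0755,0.06,0,0,0,1],[0.159,-0.0755,0.14,0,0,0,1],[0.159,-0.0755,0.22,0,0,0,1],[0.159,-0.0755,0.3,0,0,0,1],[0.159,-0.0755,0.37,0,0,0,1],[0.159,-0.0755,0.43,0,0,0,1],[0.159,-0.0755,0.46,0,0,0,1],[0.159,-0.0755,0.46,0,0,0,1],[0.159,-0.0755,0.46,0,0,0,1]]])

```text
t: 2.7
position: [422.1, -53.7, 100.0]
tool_rot: [[-0.97, 0.241, -0.003], [0.241, 0.97, 0.001], [0.003, 0.001, -1.0]]
force: [0.1, 0.9, 0.1]
finger_gap: 0.997
grip_force: 0.0
```

```bash
python3 -c "
from h import *
s=bot.get_state();print(inorg(s['position']),s['finger_gap'])
go(og(-92,-156,69),A);go(og(-65,-156,69),A)"
```

```text
[ -91.5 -155.5] 0.9966147572355841
t 2.7 pos [422.1 -53.7 100. ] F [0.1 0.9 0.1] row [ 0.0008 -0.0011  0.062 ] [ 0.0002 -0.0009  0.0015]
t 2.7 pos [422.1 -53.7 100. ] F [0.1 0.9 0.1] row [-0.0532 -0.0014  0.0619] [ 0.0002 -0.0009  0.0015]
```

Emit:
arm_command(commands=[[[0,0,0.03,0,0,0.0015,1],[0,0,0.06,0,0,0.0015,1],[0,0,0.062,0,0,0.0015,1],[-0.012,0,0.062,0,0,0.0015,1],[-0.02,0,0.062,0,0,0.0015,1],[-0.028,0,0.062,0,0,0.0015,1],[-0.036,0,0.062,0,0,0.0015,1],[-0.042,0,0.062,0,0,0.0015,1],[-0.048,0,0.062,0,0,0.0015,1],[-0.053,0,0.062,0,0,0.0015,1]]])

```text
t: 3.53
position: [448.9, -61.9, 69.5]
tool_rot: [[-0.969, 0.248, -0.0], [0.248, 0.969, 0.0], [0.0, -0.0, -1.0]]
force: [-1.3, 0.3, 1.1]
finger_gap: 0.997
grip_force: 0.8
```

```bash
python3 -c "
from h import *
import pickle
s=bot.get_state();print(s['t'],inorg(s['position']),s['position'],s['force'])
c=bot.capture('top');o=mask(c,(8,150,120),(28,255,255));o[:,:300]=0;o[:,400:]=0
r=rect(onplane(c,big(o).reshape(-1,2),75));print(r,inorg(np.array(r[0])-[2,2]))
go(og(-95,-156,75),A);go(og(-95,-156,120),A)"
```

```text
3.5333 [ -63.5 -156.8] [448.94346756 -61.85731131  69.47117365] [-1.27940969  0.28140572  1.09906609]
(array([1059.7, -107.3]), array([171.3, 321.2]), 1.5704) [538.3 -53.1]
t 3.58 pos [449.7 -62.2  69.4] F [-0.5  1.1  1.7] row [ 0.0647  0.0016 -0.0112] [-0.      0.0003 -0.0007]
t 3.58 pos [449.7 -62.2  69.4] F [-0.5  1.1  1.7] row [ 0.0646  0.0016 -0.1012] [-0.      0.0003 -0.0007]
```

Emit:
arm_command(commands=[[[0.03,0,0,0,0,0,1],[0.064,0,-0.01,0,0,0,1],[0.064,0,-0.08,0,0,0,0.7],[0.064,0,-0.16,0,0,0,0.7],[0.06,-0.1,-0.24,0,0,-0.04,0.7],[0.02,-0.16,-0.3,0,0,-0.08,0.7],[-0.04,-0.16,-0.38,0,0,-0.12,0.7],[-0.1,-0.16,-0.42,0,0,-0.16,0.7],[-0.13,-0.16,-0.42,0,0,-0.2,0.7],[-0.13,-0.16,-0.42,0,0,-0.24,0.7]]])

```text
t: 4.42
position: [500.8, -160.9, 285.0]
tool_rot: [[-0.882, -0.47, 0.017], [-0.47, 0.883, -0.01], [-0.011, -0.017, -1.0]]
force: [0.1, 0.2, -0.4]
finger_gap: 0.7
grip_force: 0.0
```

```bash
python3 -c "
from h import *
print(bot.get_state()['q'])
go(og(0,-235,290),A+np.pi/2)"
```

```text
[-5.23739837e-01  3.12205777e-01  1.61432884e+00  3.84594206e-04
  1.19515686e+00 -2.58412707e+00]
t 4.42 pos [ 500.8 -160.9  285. ] F [ 0.1  0.2 -0.4] row [ 0.0095  0.0222 -0.0105] [-0.0064  0.001  -0.2652]
```

```bash
python3 -c "
from h import *
s=bot.get_state();c=bot.capture('wrist')
roi=np.zeros((480,640),np.uint8);roi[:268]=1
o=mask(c,(8,120,80),(24,255,255))*roi;k=big(o).reshape(-1,2);print(k.min(0),k.max(0))
r=rect(onplane(c,k,75,s));print('lid',r,inorg(r[0]),r[2]-A,s['position'])
go(og(0,-262,150),A-np.pi/2)
P=cloud(c,s);m=((P[...,2]>55)&(P[...,2]<85)&(c['depth']>0)).astype(np.uint8)*roi*255
k=big(m).reshape(-1,2);print('org',rect(P[k[:,1],k[:,0]]),k.min(0),k.max(0))
c=bot.capture('top');o=mask(c,(8,150,120),(28,255,255));o[:200]=0;o[320:]=0;o[:,:290]=0;o[:,400:]=0
r=rect(onplane(c,big(o).reshape(-1,2),75));print(r,inorg(np.array(r[0])-[2,2]))
"
```

```text
[305 169] [463 267]
lid (array([512.9, -83.3]), array([109.9, 150.9]), 1.3222) [   3.8 -161.8] -0.00029999999999996696 [ 500.77669863 -160.90935113  284.99520612]
t 4.47 pos [ 496.6 -158.5  282.3] F [-0.2  0.4  0. ] row [ 0.0425 -0.0231  0.2645] [6.000e-04 4.200e-03 7.363e-01]
org (array([513.7, -66.5]), array([141.8, 207.5]), 1.3258) [290 146] [499 267]
(array([517.9, -71.4]), array([109.3, 128.5]), 1.3235) [   4.3 -151.5]
```

Emit:
arm_command(commands=[[[0,0,0,0,0,0.04,0.7],[0,0,0,0,0,0.08,0.7],[0,0,0,0,0,0.12,0.7],[0,0,0,0,0,0.16,0.7],[0,0,0,0,0,0.2,0.7],[0,0,0,0,0,0.24,0.7],[0,0,0,0,0,0.28,0.7],[0,0,0,0,0,0.32,0.7],[0,0,0,0,0,0.36,0.7],[0,0,0,0,0,0.4,0.7]]])

```text
t: 5.35
position: [490.2, -154.4, 277.9]
tool_rot: [[-0.714, 0.7, -0.003], [0.7, 0.714, 0.002], [0.004, -0.001, -1.0]]
force: [0.9, 0.4, 1.6]
finger_gap: 0.702
grip_force: 0.0
```

```bash
python3 -c "
from h import *
s=bot.get_state();print(s['q'],s['tool_rot'])
go(og(0,-262,150),A-np.pi/2)
"
```

```text
[-5.22748528e-01  3.12587360e-01  1.63543065e+00  5.18768829e-06
  1.19736596e+00 -1.31826399e+00] [[-7.14217123e-01  6.99916513e-01 -3.28256429e-03]
 [ 6.99914577e-01  7.14224045e-01  1.89704453e-03]
 [ 3.67225914e-03 -9.42612908e-04 -9.99992813e-01]]
t 5.35 pos [ 490.2 -154.4  277.9] F [0.9 0.4 1.6] row [-0.0281 -0.0435  0.2557] [-0.0009 -0.0009  0.3323]
```

Emit:
arm_command(commands=[[[0,0,0,0,0,0.04,0.7],[0,0,0,0,0,0.08,0.7],[0,0,0,0,0,0.12,0.7],[0,0,0,0,0,0.16,0.7],[-0.01,-0.01,0.04,0,0,0.2,0.7],[-0.02,-0.02,0.08,0,0,0.24,0.7],[-0.028,-0.04,0.12,0,0,0.28,0.7],[-0.028,-0.0435,0.18,0,0,0.32,0.7],[-0.028,-0.0435,0.22,0,0,0.332,0.7],[-0.028,-0.0435,0.25,0,0,0.332,0.7]]])

```text
t: 6.18
position: [484.0, -179.2, 151.4]
tool_rot: [[0.241, 0.97, -0.005], [0.97, -0.241, 0.003], [0.002, -0.006, -1.0]]
force: [-0.5, -0.2, -0.2]
finger_gap: 0.704
grip_force: 0.0
```

```bash
python3 -c "
from h import *
c=bot.capture('top');bot.capture('top')
s=bot.get_state();print(inorg(s['position']))
go(og(0,-262,69),A-np.pi/2)
o=mask(c,(8,150,120),(28,255,255));o[:200]=0;o[320:]=0;o[:,:290]=0;o[:,400:]=0
r=rect(onplane(c,big(o).reshape(-1,2),75));print(r,inorg(np.array(r[0])-[2,2]))
c=bot.capture('scene');o=mask(c,(8,150,120),(28,255,255));o[:190]=0;o[260:]=0;o[:,:230]=0;o[:,320:]=0
r=rect(onplane(c,big(o).reshape(-1,2),75));print(r,inorg(np.array(r[0])-[-3.7,.7]))
"
```

```text
[  -1.3 -261.6]
t 6.28 pos [ 483.5 -178.7  151. ] F [ 0.6  0.9 -0.7] row [-0.0014  0.004   0.164 ] [-0.0028 -0.001   0.0024]
(array([515.5, -80.7]), array([109.9, 147.2]), 1.3194) [   4.2 -161.1]
(array([511.8, -72.1]), array([109.6, 129.9]), 1.3218) [   3.7 -151. ]
```

Emit:
arm_command(commands=[[[0,0.004,0.07,-0.0028,-0.001,0.0024,0.7],[0,0.004,0.13,-0.0028,-0.001,0.0024,0.7],[0,0.004,0.166,-0.0028,-0.001,0.0024,0.7],[0,0.004,0.166,-0.0028,-0.001,0.0024,0.7],[0.014,0.004,0.166,-0.0028,-0.001,0.0024,0.7],[0.028,0.004,0.166,-0.0028,-0.001,0.0024,0.7],[0.04,0.004,0.166,-0.0028,-0.001,0.0024,0.7],[0.052,0.004,0.166,-0.0028,-0.001,0.0024,0.7],[0.064,0.004,0.166,-0.0028,-0.001,0.0024,0.7],[0.076,0.004,0.166,-0.0028,-0.001,0.0024,0.7]]])

```text
t: 7.17
position: [498.8, -144.1, 72.3]
tool_rot: [[0.242, 0.97, 0.01], [0.97, -0.242, -0.007], [-0.004, 0.011, -1.0]]
force: [0.2, -1.4, 0.5]
finger_gap: 0.697
grip_force: 0.8
```

```bash
python3 -c "
from h import *
s=bot.get_state();print(inorg(s['position']));
go(og(0,-140,68),A-np.pi/2)
"
```

```text
[   5.  -224.2]
t 7.17 pos [ 498.8 -144.1   72.3] F [ 0.2 -1.4  0.5] row [ 0.1685 -0.0096  0.0078] [0.0036 0.0013 0.0012]
```

```bash
python3 -c "
from h import *
for i in range(4):
  bot.capture('top');s=bot.get_state();print(inorg(s['position']),np.round(s['position'][2],1),np.round(s['tool_rot'],3)[:,2],np.round(s['force'],1))
go(og(0,-140,68),A-np.pi/2)
"
```

```text
[   4.4 -223.1] 72.0 [ 0.009 -0.005 -1.   ] [-0.1  0.9  0.4]
[   4.1 -223.5] 71.7 [ 0.008 -0.005 -1.   ] [0.2 0.3 0.5]
[   4.  -223.9] 71.5 [ 0.008 -0.005 -1.   ] [ 0.5  0.5 -0.2]
[   4.1 -224.2] 71.3 [ 0.008 -0.005 -1.   ] [ 0.2 -0.  -0.3]
t 7.37 pos [ 497.9 -143.8   71.3] F [ 0.2 -0.  -0.3] row [ 0.1684 -0.0076  0.0061] [0.0027 0.0009 0.0012]
```

Emit:
arm_command(commands=[[[0.012,0,0.004,0.0027,0.0009,0.0012,0.7],[0.03,-0.001,0.006,0.0027,0.0009,0.0012,0.7],[0.048,-0.002,0.006,0.0027,0.0009,0.0012,0.7],[0.066,-0.003,0.006,0.0027,0.0009,0.0012,0.7],[0.084,-0.004,0.006,0.0027,0.0009,0.0012,0.7],[0.102,-0.005,0.006,0.0027,0.0009,0.0012,0.7],[0.12,-0.006,0.006,0.0027,0.0009,0.0012,0.7],[0.138,-0.007,0.006,0.0027,0.0009,0.0012,0.7],[0.156,-0.0076,0.006,0.0027,0.0009,0.0012,0.7],[0.168,-0.0076,0.006,0.0027,0.0009,0.0012,0.7]]])

```text
t: 8.2
position: [514.7, -60.7, 68.0]
tool_rot: [[0.246, 0.969, 0.0], [0.969, -0.246, -0.0], [-0.0, 0.0, -1.0]]
force: [-0.8, -2.9, 0.6]
finger_gap: 0.702
grip_force: 0.8
```

```bash
cat >> h.py <<'E'
def settle(n=4):
    for i in range(n): c=bot.capture('scene')
    s=bot.get_state();print(inorg(s['position']),np.round(s['position'][2],1),np.round(s['tool_rot'],3)[:,2],np.round(s['force'],1));return c
E
python3 -c "
from h import *
c=settle()
go(og(0,-92,68),A-np.pi/2)
cv2.imwrite('pics/s2.png',cv2.resize(c['color'][150:290,200:420],None,fx=3,fy=3))
"
```

```text
[ 1.000e-01 -1.404e+02] 67.9 [ 0. -0. -1.] [-0.   0.8  0.1]
t 8.4 pos [514.6 -61.6  67.9] F [-0.   0.8  0.1] row [ 0.0968 -0.0003 -0.0002] [ 0.0001  0.     -0.0001]
```

View pics/s2.png

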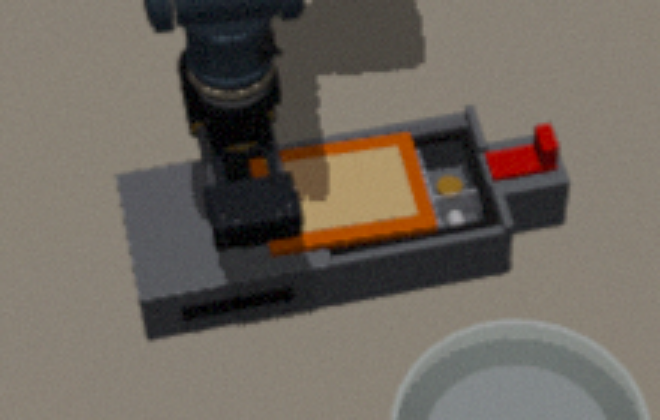

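The lid is half over the recess and aligned, its leading edge at crop (425,180), with the fingers behind it at (255,215). I'll keep pushing slowly.

Emit:
arm_command(commands=[[[0.015,0,0,0,0,0,0.7],[0.03,0,0,0,0,0,0.7],[0.045,0,0,0,0,0,0.7],[0.06,0,0,0,0,0,0.7],[0.07,0,0,0,0,0,0.7],[0.08,0,0,0,0,0,0.7],[0.088,0,0,0,0,0,0.7],[0.094,0,0,0,0,0,0.7],[0.098,0,0,0,0,0,0.7],[0.102,0,0,0,0,0,0.7]]])

```text
t: 9.23
position: [527.2, -12.4, 67.9]
tool_rot: [[0.246, 0.969, 0.0], [0.969, -0.246, -0.0], [-0.0, 0.0, -1.0]]
force: [-0.1, -0.5, -1.1]
finger_gap: 0.699
grip_force: 0.3
```

```bash
python3 -c "
from h import *
c=settle()
go(og(0,-86,68),A-np.pi/2)
P=cloud(c);o=mask(c,(8,100,60),(28,255,255));o[:180]=0;o[265:]=0;o[:,:230]=0;o[:,:395]*=1;o[:,395:]=0
q=P[o>0];l=np.array([[*((p[:2]-[-3.7,.7]-O)@np.c_[e,f]),p[2]] for p in q]);l=l[(abs(l[:,0])<60)&(abs(l[:,1])<90)]
print(len(l),'x',np.percentile(l[:,0],[1,99]),'y',np.percentile(l[:,1],[1,99]))
co=np.linalg.lstsq(np.c_[l[:,:2],np.ones(len(l))],l[:,2],rcond=None)[0];print('plane',co)
cv2.imwrite('pics/s3.png',cv2.resize(c['color'][150:290,200:420],None,fx=3,fy=3))
"
```

```text
[  0.3 -89.7] 68.0 [ 0. -0. -1.] [ 0.1 -0.5 -0.1]
t 9.43 pos [527.3 -12.6  68. ] F [ 0.1 -0.5 -0.1] row [ 0.0075 -0.0006  0.    ] [ 0.0001  0.     -0.0003]
1452 x [-55.48029692  56.75449063] y [-75.89662738  70.76417213]
plane [-3.98193444e-03 -5.77277115e-02  7.49208712e+01]
```

View pics/s3.png

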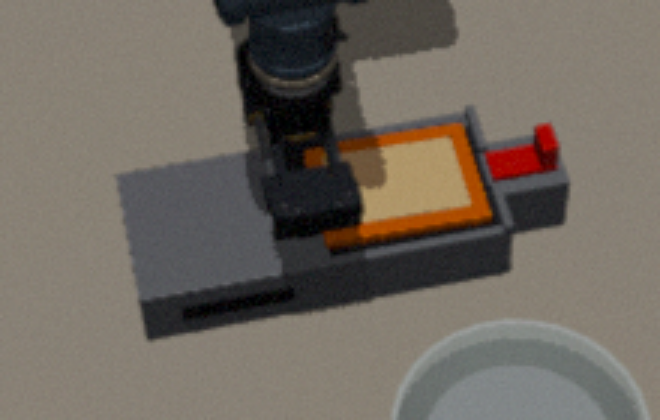

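The lid is nearly in, with its front edge near the backstops at crop (480,205). Its rear is still on the deck. A few mm more.

Emit:
arm_command(commands=[[[0.003,0,0,0,0,0,0.7],[0.005,0,0,0,0,0,0.7],[0.007,0,0,0,0,0,0.7],[0.008,0,0,0,0,0,0.7],[0.009,0,0,0,0,0,0.7],[0.009,0,0,0,0,0,0.7],[0.009,0,0,0,0,0,0.7],[0.009,0,0,0,0,0,0.7],[0.009,0,0,0,0,0,0.7],[0.009,0,0,0,0,0,0.7]]])

```text
t: 10.27
position: [528.3, -8.1, 68.0]
tool_rot: [[0.246, 0.969, 0.0], [0.969, -0.246, -0.0], [-0.0, 0.0, -1.0]]
force: [-0.6, -0.3, -1.6]
finger_gap: 0.702
grip_force: 0.2
```

```bash
cat >> h.py <<'E'
def lidplane(c,b=(-3.7,.7)):
    P=cloud(c);o=mask(c,(8,100,60),(28,255,255));q=P[(o>0)&(c['depth']>0)]
    l=np.c_[(q[:,:2]-b-O)@np.c_[e,f],q[:,2]];l=l[(abs(l[:,0])<62)&(abs(l[:,1])<92)&(l[:,2]>50)&(l[:,2]<95)]
    print(len(l),'x',np.percentile(l[:,0],[1,99]),'y',np.percentile(l[:,1],[1,99]),'plane',np.round(np.linalg.lstsq(np.c_[l[:,:2],np.ones(len(l))],l[:,2],rcond=None)[0],4))
E
python3 -c "
from h import *
c=settle(2);lidplane(c);lidplane(bot.capture('top'),(2,2))
"
```

```text
[  0.3 -85.2] 68.0 [ 0. -0. -1.] [-0.3 -0.3 -0.1]
1447 x [-55.85885997  56.68794804] y [-71.5151553   74.64822917] plane [-6.5000e-03 -4.4000e-03  7.1845e+01]
396 x [-55.47224817  55.15287433] y [-36.53858398  74.50647852] plane [-3.70000e-03 -6.30000e-03  7.05211e+01]
```

Emit:
arm_command(commands=[[[-0.02,0,0,0,0,0,0.7],[-0.03,0,-0.03,0,0,0,0.7],[-0.03,0,-0.07,0,0,0,0.7],[0.04,0,-0.07,0,0,0,0.7],[0.1,0,-0.07,0,0,0,0.7],[0.15,0,-0.07,0,0,0,0.7],[0.172,0,-0.06,0,0,0,0.7],[0.172,0,-0.04,0,0,0,0.7],[0.172,0,-0.03,0,0,0,0.7],[0.172,0,-0.02,0,0,0,0.7]]])

```text
t: 11.25
position: [548.3, 74.1, 76.5]
tool_rot: [[0.247, 0.969, -0.002], [0.969, -0.247, -0.001], [-0.001, -0.002, -1.0]]
force: [-0.0, -0.5, 0.3]
finger_gap: 0.703
grip_force: 0.0
```

```bash
python3 -c "
from h import *
c=settle(3);lidplane(c)
go(og(0,0,71),A-np.pi/2)
"
```

```text
[-0.2 -0.7] 77.0 [-0.002 -0.    -1.   ] [-0.4 -0.7  0.6]
1150 x [-56.35220725  56.31870277] y [-74.74469215  74.29138769] plane [-3.80000e-03  2.20000e-03  7.13627e+01]
t 11.4 pos [548.6  73.9  77. ] F [-0.4 -0.7  0.6] row [0.0013 0.0005 0.0119] [-0.0006  0.0003 -0.0007]
```

Emit:
arm_command(commands=[[[0,0,0.006,0,0,0,0.7],[0,0,0.01,0,0,0,0.7],[0,0,0.012,0,0,0,0.7],[0,0,0.014,0,0,0,0.7],[0,0,0.016,0,0,0,0.7],[0,0,0.018,0,0,0,0.7],[0,0,0.02,0,0,0,0.7],[0,0,0.021,0,0,0,0.7],[0,0,0.022,0,0,0,0.7],[0,0,0.022,0,0,0,0.7]]])

```text
t: 12.23
position: [549.6, 75.1, 67.7]
tool_rot: [[0.246, 0.969, 0.001], [0.969, -0.246, -0.001], [-0.0, 0.001, -1.0]]
force: [-2.1, -1.2, 5.4]
finger_gap: 0.7
grip_force: 2.4
```

```bash
python3 -c "
from h import *
c=settle(2);lidplane(c)
"
```

```text
[0.4 0.7] 67.6 [ 0.001 -0.001 -1.   ] [-1.6 -0.3  5.7]
1122 x [-56.81539283  56.41272898] y [-75.02847448  74.41171669] plane [-4.50000e-03 -6.00000e-04  6.88109e+01]
```

Emit:
arm_command(commands=[[[0,0,0.001,0,0,0,0.7],[0,0,0.002,0,0,0,0.7],[0,0,0.003,0,0,0,0.7],[0,0,0.004,0,0,0,0.7],[0,0,0.005,0,0,0,0.7],[0,0,0.006,0,0,0,0.7],[0,0,0.007,0,0,0,0.7],[0,0,0.007,0,0,0,0.7],[0,0,0.007,0,0,0,0.7],[0,0,0.007,0,0,0,0.7]]])

```text
t: 13.17
position: [549.6, 75.1, 64.1]
tool_rot: [[0.246, 0.969, 0.001], [0.969, -0.246, -0.001], [-0.0, 0.001, -1.0]]
force: [-1.3, -0.4, 5.3]
finger_gap: 0.697
grip_force: 2.5
```

```bash
python3 -c "
from h import *
c=settle(2);lidplane(c)
"
```

```text
[0.4 0.7] 64.0 [ 0.001 -0.001 -1.   ] [-1.5 -0.5  5.5]
1122 x [-56.44760634  56.90264789] y [-74.9243189   74.45513311] plane [-1.44000e-02 -4.00000e-04  6.52937e+01]
```

Emit:
arm_command(commands=[[[0,0,0.001,0,0,0,0.7],[0,0,0.002,0,0,0,0.7],[0,0,0.003,0,0,0,0.7],[0,0,0.004,0,0,0,0.7],[0,0,0.004,0,0,0,0.7],[0,0,0.005,0,0,0,0.7],[0,0,0.005,0,0,0,0.7],[0,0,0.006,0,0,0,0.7],[0,0,0.006,0,0,0,0.7],[0,0,0.006,0,0,0,0.7]]])

```text
t: 14.1
position: [549.6, 75.1, 63.3]
tool_rot: [[0.246, 0.969, 0.001], [0.969, -0.246, -0.001], [-0.0, 0.002, -1.0]]
force: [-4.4, -0.8, 19.4]
finger_gap: 0.7
grip_force: 10.0
```

```bash
python3 -c "
from h import *
c=settle(2);lidplane(c)
"
```

```text
[0.5 0.7] 63.2 [ 0.001 -0.001 -1.   ] [-3.8 -0.4 20.1]
1114 x [-56.79449053  56.74555973] y [-74.88282035  74.13338811] plane [-1.09000e-02  2.70000e-03  6.47396e+01]
```

Emit:
arm_command(commands=[[[0,0,-0.02,0,0,0,0.7],[0,0,-0.08,0,0,0,0.7],[0,0,-0.14,0,0,0,0.4],[0.08,0,-0.15,0,0,0,0],[0.16,0,-0.15,0,0,0,0],[0.24,0,-0.15,0,0,0,0],[0.31,0,-0.15,0,0,0,0],[0.345,0,-0.13,0,0,0,0],[0.345,0,-0.1,0,0,0,0],[0.345,0,-0.07,0,0,0,0]]])

```text
t: 15.03
position: [592.5, 244.5, 95.3]
tool_rot: [[0.243, 0.97, 0.003], [0.97, -0.243, 0.0], [0.001, 0.002, -1.0]]
force: [-0.3, -0.0, -0.4]
finger_gap: 0.18
grip_force: 0.0
```

```bash
python3 -c "
from h import *
c=settle(3);lidplane(c);lidplane(bot.capture('top'),(2,2))
go(og(0,150,80),A-np.pi/2);go(og(0,125,80),A-np.pi/2)
cv2.imwrite('pics/s4.png',cv2.resize(c['color'][150:290,200:420],None,fx=3,fy=3))
"
```

```text
[ -0.9 173. ] 94.1 [-0.003 -0.001 -1.   ] [ 0.7 -0.1  0.4]
1804 x [-56.94867001  56.59100759] y [-74.57333175  74.12807687] plane [-4.80000e-03  2.20000e-03  6.49003e+01]
760 x [-55.48438544  54.24480676] y [-75.2100534   73.88452973] plane [-3.1000e-03  3.2000e-03  6.3254e+01]
t 15.23 pos [591.7 242.3  95.2] F [ 0.3  0.1 -0.4] row [-0.0464 -0.0003  0.0303] [-0.0002  0.0002 -0.0002]
t 15.23 pos [591.7 242.3  95.2] F [ 0.3  0.1 -0.4] row [-0.0964 -0.0002  0.0304] [-0.0002  0.0002 -0.0002]
```

View pics/s4.png

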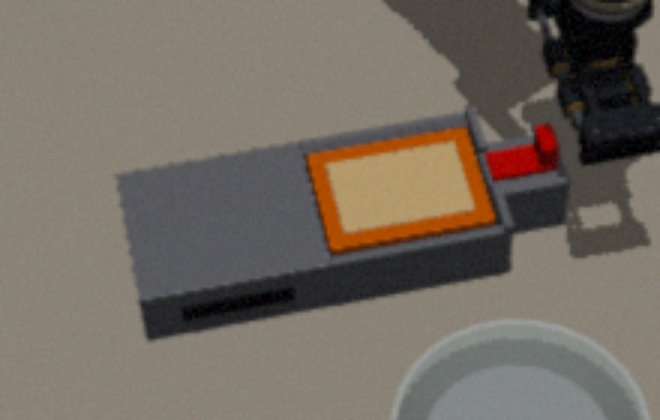

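The lid is level, seated inside the rim at crop (400,190), with its top about 63 mm up. The gripper is outside the red grip at (545,147). Next I push the lock.

Emit:
arm_command(commands=[[[0,0,0.015,0,0,0,0],[0,0,0.029,0,0,0,0],[-0.02,0,0.029,0,0,0,0],[-0.035,0,0.029,0,0,0,0],[-0.046,0,0.029,0,0,0,0],[-0.056,0,0.029,0,0,0,0],[-0.066,0,0.029,0,0,0,0],[-0.076,0,0.029,0,0,0,0],[-0.086,0,0.029,0,0,0,0],[-0.092,0,0.029,0,0,0,0]]])

```text
t: 16.07
position: [580.5, 197.2, 81.0]
tool_rot: [[0.247, 0.969, 0.0], [0.969, -0.247, -0.0], [-0.0, 0.0, -1.0]]
force: [0.2, 1.9, -0.9]
finger_gap: 0.003
grip_force: 1.1
```

```bash
python3 -c "
from h import *
c=settle(3)
"
```

```text
[  0.7 126.6] 81.1 [ 0.001 -0.001 -1.   ] [0.4 0.1 0.4]
```

Emit:
arm_command(commands=[[[-0.002,0,0,0,0,0,0],[-0.004,0,0,0,0,0,0],[-0.006,0,0,0,0,0,0],[-0.007,0,0,0,0,0,0],[-0.008,0,0,0,0,0,0],[-0.009,0,0,0,0,0,0],[-0.01,0,0,0,0,0,0],[-0.01,0,0,0,0,0,0],[-0.01,0,0,0,0,0,0],[-0.01,0,0,0,0,0,0]]])

```text
t: 17.05
position: [580.9, 196.3, 81.4]
tool_rot: [[0.247, 0.969, 0.004], [0.969, -0.247, 0.005], [0.006, 0.003, -1.0]]
force: [1.2, 10.7, -0.6]
finger_gap: 0.002
grip_force: 5.1
```

```bash
python3 -c "
from h import *
c=settle(2)
"
```

```text
[  1.  125.8] 81.4 [ 0.004  0.005 -1.   ] [ 1.1 10.2 -1.1]
```

Emit:
arm_command(commands=[[[0.03,0,0,0,0,0,0],[0.08,0,0,0,0,0,0],[0.1,0,-0.06,0,0,0,0],[0.1,0,-0.14,0,0,0,0],[0.1,0,-0.22,0,0,0,0],[0.1,0,-0.24,0,0,0,0],[0.1,0,-0.24,0,0,0,0],[0.1,0,-0.24,0,0,0,0],[0.1,0,-0.24,0,0,0,0],[0.1,0,-0.24,0,0,0,0]]])

```text
t: 17.98
position: [590.1, 240.9, 198.4]
tool_rot: [[0.246, 0.969, -0.005], [0.969, -0.246, -0.002], [-0.003, -0.004, -1.0]]
force: [-0.3, 0.5, -0.4]
finger_gap: 0.004
grip_force: 0.0
```

```bash
python3 -c "
from h import *
c=settle(2);lidplane(c)
t=bot.capture('top')
for c,b in((t,(2,2)),(c,(-3.7,.7))):
  P=cloud(c);r=mask(c,(0,180,60),(5,255,255));q=P[(r>0)&(P[...,2]>55)&(np.hypot(P[...,0]-570,P[...,1]-150)<150)]
  l=(q[:,:2]-b-O)@np.c_[e,f];print('grip',l[q[:,2]>94].mean(0),'tongue y min',np.percentile(l[:,1],2))
cv2.imwrite('pics/s5.png',cv2.resize(bot.capture('scene')['color'][150:290,200:420],None,fx=3,fy=3))
"
```

```text
[ -0.6 171.6] 198.7 [-0.004 -0.001 -1.   ] [-0.8 -0.9 -0.4]
1744 x [-56.47475777  56.41795908] y [-74.57860794  73.30034212] plane [-5.10000e-03  2.90000e-03  6.49062e+01]
grip [ -0.33769674 104.03096626] tongue y min 54.187786204072204
grip [  2.88757184 104.66034044] tongue y min 55.70137348370001
```

View pics/s5.png

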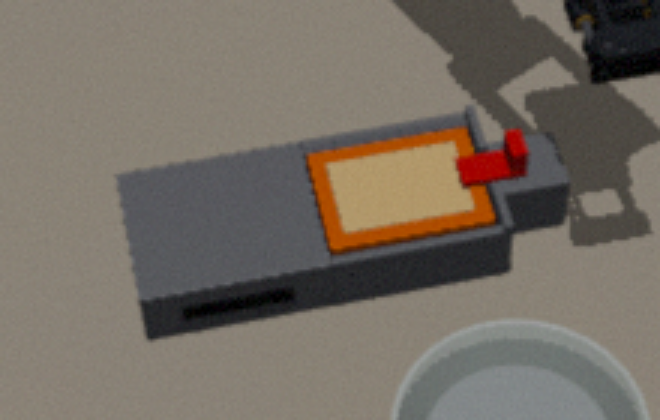

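The red tongue now lies over the lid at crop (465,165), with its tip at about y = 54–56 mm, where the end stop should put it. The lid is level, and the robot is clear of everything.

```bash
python3 -c "
from rig import bot
print(bot.sign_off())"
```

```text
the job is handed in; nothing more can be done
None
```

The organiser is closed and the job is handed in, with no verdict returned: by camera the lid sits level and home (pressed with about 20 N), the red lock is at its end stop over the lid, and the robot is clear, at about 18 s.

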